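# Lid the specimen pot and put it away in the kit drawer

### The job

Put the loose lid on the specimen pot and press it down until it snaps fully home and sits level, then set the lidded pot down gently, upright, in the front bay of the open kit drawer. Then push the drawer home until it seats at its catch. Do not drop the pot or tip it over, and leave the bottle, the glove box and the tip box where they are.

Things in the scene. Friction and masses are not known exactly. Their poses are not given: they have to be found in the camera images.
- cabinet: Low grey cabinet fixed on the bench, 260 deep (its x) by 240 wide by 104 mm high. Origin on the bench at the middle of the foot of its front opening; its x axis points into the cabinet (away from the robot), z up. One drawer slides out of it along -x.
- drawer (a joint): How far the drawer is open, in m: 0 is fully home, 0.19 is the stop. It slides with about 1 to 2 N of friction. A sprung catch is met at about 0.014, is hardest at about 0.011 (some 4 to 7 N of push) and below about 0.005 pulls the drawer home to 0.
- drawer_front (a point): Middle of the top edge of the drawer's outer front face (moves with the drawer; axes as the cabinet). The white front panel is 234 wide, 88 mm high (from 9 to 97 mm above the bench) and 14 mm thick; a grip lip 100 mm wide stands 12 mm out from it between 21 and 31 mm above the bench; above that the face is plain.
- drawer_bay (a point): Middle of the floor of the drawer's front bay, 14 mm above the bench, 75 mm behind the drawer's outer front face (moves with the drawer; axes as the cabinet). The bay is 122 (x) by 184 (y) mm inside; side and rear walls rise 32 mm, the front panel 83 mm above its floor. The rear bay is full of fixed slide boxes. The cabinet's opening is 82 mm high above the floor.
- pot: White open plastic specimen pot, round, 50 mm outer diameter, 45 mm high, wall 3 mm, 0.12 kg. Origin at the centre of its underside, z up through the mouth. Four sprung clips, 8 mm balls 38 mm above the foot, stand 4 mm out from the wall. With the lid on and home it can be lifted by the lid (the clips hold about 5 N).
- lid: White round push-on lid, 63 mm in diameter, lying skirt down. Origin: centre of the skirt's lower edge, z up. Flat top 18 mm above the origin. The skirt is 14 mm deep inside, 55 mm wide at its lip, so it has 2.5 mm to spare all round the pot's mouth. Laid on the pot it rests on the clips, its origin 41 mm above the pot's; pressed with 8 to 15 N it snaps home at 31 mm.
- lid_knob (a point): Centre of the top face of the lid's round knob, which is 22 mm in diameter and 16 mm high, in the middle of the lid's flat top (18 to 34 mm above the lid's origin).
- bottle: Bystander: amber bottle with black cap, 48 mm diameter, 100 mm high. Origin at the centre of its underside.
- glovebox: Bystander: white and grey cardboard glove box, slot in its top, 120 by 220 by 75 mm high. Origin at the centre of its underside.
- tipbox: Bystander: clear tip box with grey lid, 85 by 120 by 62 mm high. Origin at the centre of its underside.

How it is judged:
By the outcome, as a careful person would: the job done as asked, in the order asked, and still so for the second after the job is handed in, with the robot touching nothing.
It also fails if it takes over 58 s, if anything falls off the work surface, if the arm or the gripper's body presses on something with over 40 N, if the wrist force passes 120 N, or if a joint passes its speed limit or range.

### The arm

A 6-joint arm with a two-finger parallel gripper is mounted at the origin on the work surface. World frame = base frame: x ahead of the robot, y to its left, z up, the work surface at z = 0. Lengths are in m, angles in rad, forces in N, time in s.
With the tool pointing down it reaches from about 0.3 to 0.875 m from the base axis. Payload 6.4 kg.
Tool frame: the origin (TCP) lies on the mounting face of the last link; the fingertips stand 173 mm ahead of it and the grasp point (between the pads) lies 155 mm ahead of it (ctrl.tip_reach is the distance from the TCP to the fingertips, in m); z points along the fingers, y is the line along which they close (so a half turn about z gives the same grasp; the last joint's range is limited). The gripper opens to 85 mm and grips with 20 to 120 N. Pads are 22 mm wide; open, the fingers measure 114 mm over their backs; the gripper's body (76 mm by 85 mm) begins 54 mm behind the grasp point. The pads swing forward as they close: fully open they stand 13 mm farther back than shut.
Start: joints at [-1.393, 0.181, 1.607, -0, 1.354, -0.206], TCP at [0.215, -0.533, 0.405] pointing down, gripper open.
Joint ranges: [-2.99, 2.99], [-0.89, 2.07], [0.3, 2.58], [-1.14, 4.28], [0, 2.63], [-3.12, 3.12]. Speed limits (rad/s): [2.57, 2.57, 3.01, 3.14, 3.14, 3.14].

### API

Orientations are given as a unit quaternion [w, x, y, z].
In Python, from bench import ctrl gives the robot as it stands.
- The arm moves only by the shell command python3 -m pendant 'ROWS'. ROWS is JSON, a list that holds one entry, the list of rows, each a list of 7 numbers: the opening, from 0 (shut) to 1 (fully open), then the shift along the tool's x, y, z in mm, then the turn, a rotation vector about the tool's x, y, z in rad. A call has 1 to 5 rows; each row is the pose to reach, as a shift and turn from the pose commanded when the call began, along the tool's axes at that moment; what a row does not reach only later rows make up. A row lasts 1/12 s, in which the tool goes at most 41.7 mm and 7.16 degrees, less where a joint would pass 70% of its speed; a pose out of reach is approached as far as the arm can. A call with a gripper value outside its range is refused whole. The fingers move at their own pace and stop on an object; the grip force is fixed at half the most. Time passes only in rows, so rows that repeat a pose let the fingers close. It gives the time, the measured TCP pose, the force, the opening and the grip force at its end, in the units of the state.
- ctrl.get_obs(): the state, without advancing time (a new reading comes with each control period).
- ctrl.camera(name): name is "scene" or "side" or "wrist"; returns the picture (480x640x3 uint8, red, green, blue); there is no depth.
- ctrl.camera_params(name): a dict with "mtx" (3x3 intrinsics, pixels), "world_from_camera" (4x4, takes a point from camera to world coordinates); the wrist camera has in their place "tool_from_camera" (4x4, takes a point from camera to tool coordinates, whose origin is the TCP and whose axes are the flange's). Camera axes: x right, y down, z forward; pixel columns grow to the right and rows downward; lengths in m; the calibration is good to about 2 mm. The wrist camera is an equidistant fisheye: a pixel r from the principal point sees the ray r / f radians off the axis. A picture is of the moment at which its call begins: read the wrist's pose just before it. camera_params takes no time and is no camera call.
- ctrl.hand_in(): hands the job in; it is judged then, once.
Trained networks look in the newest picture that a camera, given by its name, has taken for a name from the list of things; names that differ only in an ending like _2 or _b are one class to them, and where a whole thing is asked for, a point or a joint stands for the part that bears it (a point fixed in the world has none). Each returns a list of dicts, best first, with "confidence" (0 to 1); they miss things now and then, are a little off and sometimes report something else, mostly with a low value. They report only what shows in the picture. A call takes as long as a camera call.
- ctrl.boxes_of(camera, name): "point" ([column, row] as shares, 0 to 1, of the picture: columns of its width, rows of its height, amid what is visible of it).
The state is a dict: "time_s": time; "q": joint angles; "dq": joint speeds; "joint_efforts": joint torques, N m; "eef_pos": TCP position; "eef_rot": TCP orientation; "wrist_force": force on the tool from outside, world axes, zero at the start; "torque": the same for the moment, N m; "opening": opening from 0.0 (shut) to 1.0 (fully open); "grasp_force": force on a finger pad.
Only numpy, scipy, OpenCV 4.12 (cv2) and the standard library are available. Lean on these libraries where they do the work, as an engineer would, in place of code of your own. Each camera call takes 0.05 s, during which the arm holds its last target. There are 200 camera calls.

## Working session

There is one attempt and no reset: what is moved stays moved. The work goes in short steps, Python scripts to look and compute and a shell command to move; the robot and the scene stay as the last step left them, time stands still between calls to the robot, and variables do not carry over. Pictures are saved under pics/ and viewed, at most 12 in all, crops included, and the job is handed in when it is done.

```bash
ls; mkdir -p pics
cat > h.py <<'E'
import numpy as np, cv2
from scipy.spatial.transform import Rotation as R
from bench import ctrl
def look(n,f):
    im=ctrl.camera(n); cv2.imwrite('pics/'+f+'.png',im[:,:,::-1]); return im
def ray(n,px):
    p=ctrl.camera_params(n); K=np.array(p['mtx'])
    u=(px[0]-K[0,2])/K[0,0]; v=(px[1]-K[1,2])/K[1,1]
    if n=='wrist':
        o=ctrl.get_obs(); r=np.hypot(u,v); d=np.array([u*np.sin(r)/max(r,1e-9),v*np.sin(r)/max(r,1e-9),np.cos(r)])
        q=o['eef_rot']; T=np.eye(4); T[:3,:3]=R.from_quat([q[1],q[2],q[3],q[0]]).as_matrix(); T[:3,3]=o['eef_pos']
        T=T@np.array(p['tool_from_camera'])
    else:
        d=np.array([u,v,1.]); T=np.array(p['world_from_camera'])
    return T[:3,3],T[:3,:3]@d
def at(n,px,z):
    c,d=ray(n,px); return c+d*(z-c[2])/d[2]
E
python3 - <<'E'
from h import *
np.set_printoptions(precision=3,suppress=True)
o=ctrl.get_obs(); print(o)
hz=dict(cabinet=.05,drawer_front=.097,drawer_bay=.014,pot=.022,lid=.012,lid_knob=.034,bottle=.05,glovebox=.037,tipbox=.03)
for n in ['scene','side','wrist']:
    look(n,n+'0')
    for k in hz:
        for b in ctrl.boxes_of(n,k)[:2]:
            px=np.array(b['point'])*[640,480]; print(n,k,round(b['confidence'],2),px,at(n,px,hz[k]))
E
```

```text
pics
{'time_s': 0.0, 'q': array([-1.393,  0.182,  1.608, -0.   ,  1.354, -0.206]), 'dq': array([-0.002, -0.   ,  0.001,  0.   , -0.   , -0.001]), 'joint_efforts': array([  0.   , -44.487, -35.134,  -0.   ,   0.009,  -0.   ]), 'eef_pos': array([ 0.215, -0.533,  0.404]), 'eef_rot': array([-0.001,  0.982,  0.191,  0.   ]), 'wrist_force': array([-0.536, -0.194, -0.091]), 'torque': array([-0.026, -0.037, -0.038]), 'grasp_force': 0.0, 'opening': 0.9997526624761464}
scene cabinet 0.65 [227.712 266.4  ] [ 0.749 -0.016  0.05 ]
scene drawer_front 0.96 [317.184 234.48 ] [0.577 0.049 0.097]
scene drawer_bay 0.93 [317.888 233.712] [ 0.513 -0.036  0.014]
scene pot 0.82 [293.504 175.824] [ 0.429 -0.268  0.022]
scene lid 0.89 [232.576 178.896] [ 0.565 -0.36   0.012]
scene lid_knob 0.87 [237.12  177.696] [ 0.567 -0.326  0.034]
scene bottle 0.67 [448.192 299.616] [0.452 0.298 0.05 ]
scene glovebox 0.76 [404.992 403.392] [0.661 0.403 0.037]
scene tipbox 0.67 [185.216 189.216] [ 0.698 -0.356  0.03 ]
scene tipbox 0.46 [410.624 402.48 ] [0.649 0.404 0.03 ]
side cabinet 0.78 [357.888 280.608] [0.735 0.005 0.05 ]
side drawer_front 0.82 [294.784 248.496] [ 0.582 -0.067  0.097]
side drawer_bay 0.76 [291.2   248.208] [ 0.479 -0.003  0.014]
side pot 0.73 [197.504 276.384] [ 0.431 -0.265  0.022]
side pot 0.27 [291.968 245.904] [ 0.481 -0.002  0.022]
side lid 0.44 [360.512 280.32 ] [0.704 0.044 0.012]
side lid_knob 0.63 [188.928 328.176] [ 0.599 -0.384  0.034]
side bottle 0.91 [362.304 197.616] [0.453 0.283 0.05 ]
side glovebox 0.92 [439.68  213.696] [0.65  0.403 0.037]
side tipbox 0.83 [219.2   347.808] [ 0.693 -0.364  0.03 ]
side tipbox 0.38 [292.48  249.792] [ 0.506 -0.019  0.03 ]
```

```bash
python3 -c "
import cv2,numpy as np
a=cv2.imread('pics/scene0.png');b=cv2.imread('pics/side0.png')
cv2.imwrite('pics/m.png',np.vstack([cv2.resize(a[130:350,130:530],(800,440))[:300],cv2.resize(b[160:385,140:540],(800,450))[:300]]))
cv2.imwrite('pics/a2.png',cv2.resize(a[130:430,130:530],(800,600)));cv2.imwrite('pics/b2.png',cv2.resize(b[130:430,130:530],(800,600)))"
```

```text
(no output)
```

View pics/a2.png

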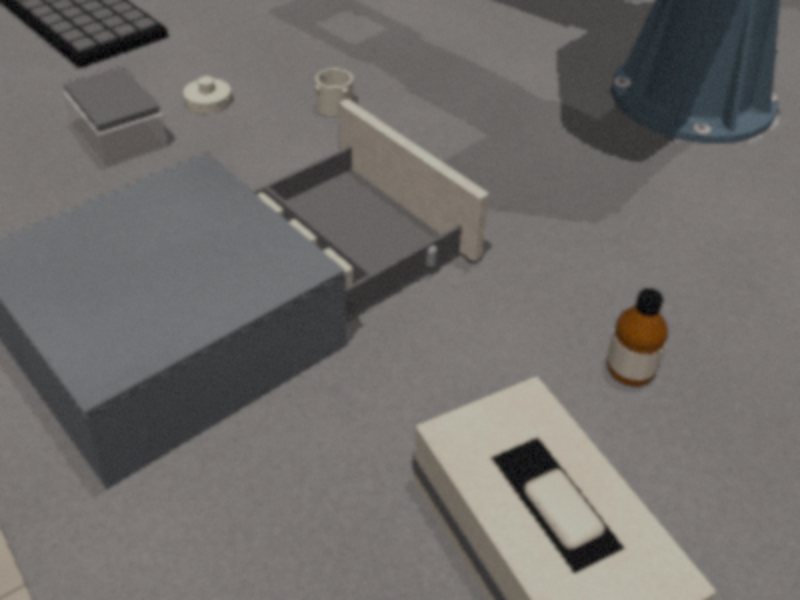

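View pics/b2.png

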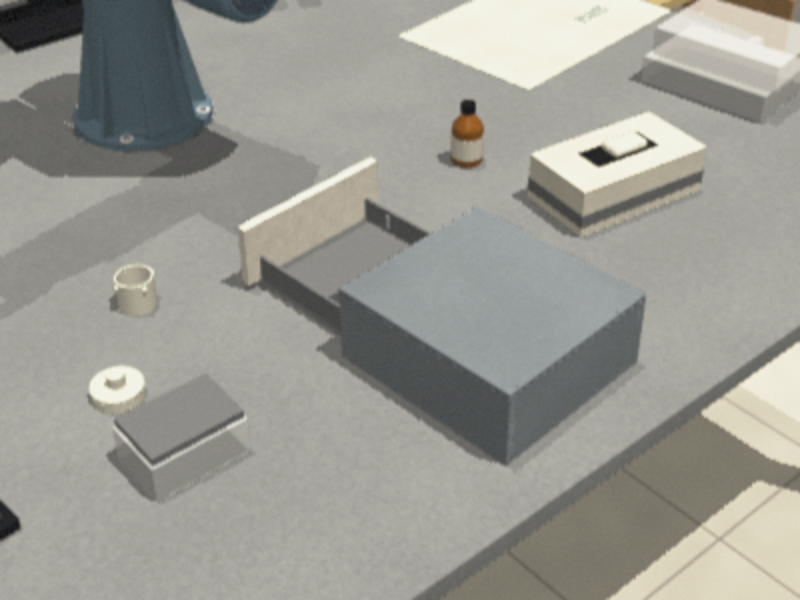

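Scene crop: knob (206,80), pot mouth (334,78), drawer-front top edge (345,103)–(486,193). Side crop: knob (116,375), pot mouth (135,277), front edge (241,233)–(375,159). I'll triangulate these points.

```bash
cat >> h.py <<'E'
np.set_printoptions(precision=4,suppress=True)
def tri(a,b):
    A=np.zeros((3,3));v=np.zeros(3)
    for c,d in (a,b):
        d=d/np.linalg.norm(d);P=np.eye(3)-np.outer(d,d);A+=P;v+=P@c
    return np.linalg.solve(A,v)
E
python3 - <<'E'
from h import *
f=lambda p:(130+p[0]/2,130+p[1]/2)
for n,a,b,z in [('knob',(206,80),(116,375),.034),('potmouth',(334,78),(135,277),.045),('dfR',(345,102),(241,233),.097),('dfL',(486,193),(375,159),.097),('cabR',(207,153),(342,292),.104),('cabL',(345,278),(475,210),.104)]:
    print(n,tri(ray('scene',f(a)),ray('side',f(b))),at('scene',f(a),z),at('side',f(b),z))
E
```

```text
knob [ 0.5598 -0.366   0.0322] [ 0.5577 -0.3666  0.034 ] [ 0.5659 -0.3674  0.034 ]
potmouth [ 0.4244 -0.2595  0.0433] [ 0.4226 -0.26    0.045 ] [ 0.4305 -0.2613  0.045 ]
dfR [ 0.4888 -0.1382  0.0906] [ 0.4894 -0.1339  0.097 ] [ 0.5028 -0.1447  0.097 ]
dfL [0.4712 0.0955 0.0969] [0.4662 0.0926 0.097 ] [0.4773 0.093  0.097 ]
cabR [ 0.6764 -0.1246  0.0994] [ 0.6745 -0.1226  0.104 ] [ 0.6867 -0.1295  0.104 ]
cabL [0.6545 0.1129 0.0934] [0.6619 0.1231 0.104 ] [0.6644 0.1023 0.104 ]
```

```bash
cat >> h.py <<'E'
def go(x,y,z,yaw=4.3):
    "shift (mm) and turn from the measured pose to TCP x,y,z, tool down, tool x at yaw deg"
    o=ctrl.get_obs(); q=o['eef_rot']; A=R.from_quat([q[1],q[2],q[3],q[0]])
    B=R.from_euler('z',yaw,degrees=True)*R.from_euler('x',180,degrees=True)
    s=A.inv().apply(np.array([x,y,z])-o['eef_pos'])*1000
    print('shift',s.round(1),'norm',np.linalg.norm(s).round(0),'turn',(A.inv()*B).as_rotvec())
E
python3 - <<'E'
from h import *
print(ctrl.tip_reach,ctrl.camera_params('wrist'))
go(.40,-.26,.30)
E
```

```text
0.1734 {'mtx': array([[371.6483,   0.    , 319.5919],
       [  0.    , 371.6483, 239.6614],
       [  0.    ,   0.    ,   1.    ]]), 'tool_from_camera': array([[-0.0006, -0.9503, -0.3114,  0.0812],
       [ 1.    , -0.0004, -0.0009,  0.0003],
       [ 0.0008, -0.3114,  0.9503,  0.0306],
       [ 0.    ,  0.    ,  0.    ,  1.    ]])}
shift [ 273.5 -184.2  104.7] norm 346.0 turn [ 0.     -0.      0.3087]
```

```bash
python3 -m pendant '[[[1,273,-184,105,0,0,0.309],[1,273,-184,105,0,0,0.309],[1,273,-184,105,0,0,0.309],[1,273,-184,105,0,0,0.309],[1,273,-184,105,0,0,0.309]]]'; python3 -c "
from h import *
go(.40,-.26,.30)"
```

```text
time_s: 1.92
eef_pos: [0.3269, -0.3671, 0.341]
eef_rot: [0.0, 0.999, 0.037, 0.0]
wrist_force: [-0.0, 0.2, -0.3]
opening: 1.0
grasp_force: 0.0
shift [  80.7 -101.5   41. ] norm 136.0 turn [ 0.0004 -0.0003 -0.0013]
```

```bash
python3 -m pendant '[[[1,81,-101,41,0,0,0],[1,81,-101,41,0,0,0],[1,81,-101,41,0,0,0],[1,81,-101,41,0,0,0],[1,81,-101,41,0,0,0]]]'
python3 - <<'E'
from h import *
ctrl.get_obs(); look('wrist','w1')
for k,z in dict(pot=.03,lid=.01,lid_knob=.034,drawer_front=.097).items():
    for b in ctrl.boxes_of('wrist',k)[:1]:
        px=np.array(b['point'])*[640,480]; print(k,b['confidence'],px,at('wrist',px,z))
E
```

```text
time_s: 2.33
eef_pos: [0.4004, -0.2591, 0.2992]
eef_rot: [-0.001, 0.999, 0.04, -0.001]
wrist_force: [-0.3, 0.1, 0.1]
opening: 1.002
grasp_force: 0.0
pot 0.64 [328.832 209.808] [ 0.4236 -0.2664  0.03  ]
lid 0.61 [485.632  36.192] [ 0.5609 -0.3728  0.01  ]
lid_knob 0.91 [484.096  39.408] [ 0.5507 -0.3618  0.034 ]
drawer_front 0.69 [65.6   68.304] [ 0.5105 -0.1184  0.097 ]
```

View pics/w1.png

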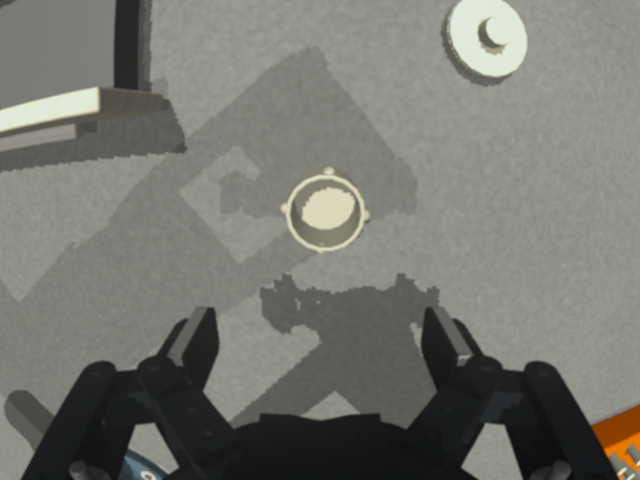

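Pot rim centre is at (326,212); knob top centre at about (497,29); drawer-front right corner at (98,113).

Run:
```python
from h import *
for p,z in [((326.5,212),.045),((497,29),.034),((488,38),.018),((98,113),.097)]: print(at('wrist',p,z))
go(.54,-.366,.29)
```

```text
[ 0.4252 -0.2659  0.045 ]
[ 0.5605 -0.3714  0.034 ]
[ 0.5571 -0.3721  0.018 ]
[ 0.4842 -0.1423  0.097 ]
shift [132.8 112.7  11.3] norm 175.0 turn [ 0.0014 -0.0007 -0.0019]
```

```bash
python3 -m pendant '[[[1,128,110,1,0,0,0],[1,128,110,1,0,0,0],[1,128,110,1,0,0,0],[1,128,110,1,0,0,0],[1,128,110,1,0,0,0]]]'
python3 - <<'E'
from h import *
print(ctrl.get_obs()['eef_pos']); im=look('wrist','w2')
c=im[100:340,200:460]; cv2.imwrite('pics/w2c.png',cv2.resize(c,(650,600),interpolation=cv2.INTER_CUBIC)[:,:,::-1])
for b in ctrl.boxes_of('wrist','lid_knob')[:1]:
        px=np.array(b['point'])*[640,480]; print(b['confidence'],px,at('wrist',px,.034))
E
```

```text
time_s: 3.0
eef_pos: [0.5385, -0.3675, 0.2985]
eef_rot: [0.001, 0.999, 0.036, 0.001]
wrist_force: [-0.7, -0.8, 0.2]
opening: 0.999
grasp_force: 0.0
[ 0.5385 -0.3675  0.2985]
0.82 [321.088 207.888] [ 0.5613 -0.3629  0.034 ]
```

View pics/w2c.png

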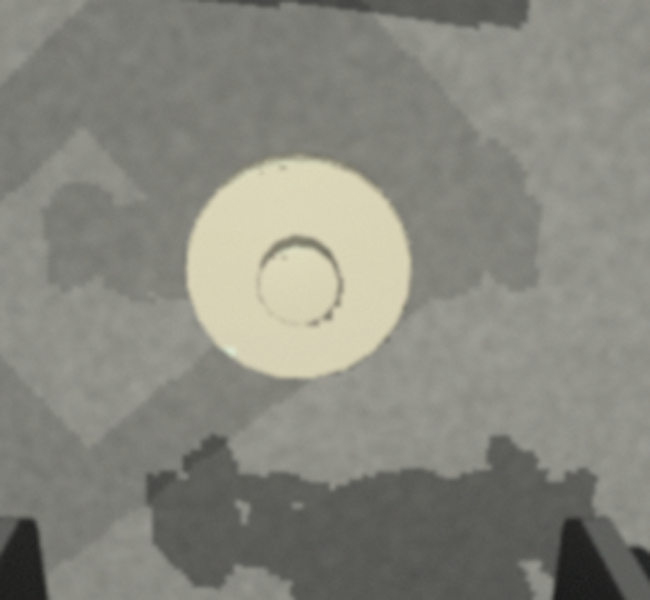

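Knob top centre is at about (320,214) and the disc centre at about (319,207).

Run:
```python
from h import *
print(at('wrist',(319.6,214),.034),at('wrist',(319.2,206.8),.018))
go(.5603,-.3645,.24)
```

```text
[ 0.5572 -0.3622  0.034 ] [ 0.5582 -0.3619  0.018 ]
shift [24.8  2.1 58.4] norm 63.0 turn [-0.0006  0.0007 -0.0023]
```

```bash
python3 -m pendant '[[[1,0,0,0,0,0,0],[1,0,0,0,0,0,0]]]'
python3 - <<'E'
from h import *
P=[];
for i in range(3):
    o=ctrl.get_obs();P.append(np.r_[o['eef_pos'],o['eef_rot']]); im=ctrl.camera('wrist')
    g=cv2.cvtColor(im,cv2.COLOR_RGB2HSV)
    m=((im[...,0].astype(int)-im[...,2]>15)&(im[...,0]>150)).astype(np.uint8); m[320:]=0;m[:110]=0;m[:,:220]=0;m[:,430:]=0
    cs=cv2.findContours(m,0,2)[0]; c=max(cs,key=cv2.contourArea); (x,y),r=cv2.minEnclosingCircle(c); el=cv2.fitEllipse(c)
    print(x,y,r,el, at('wrist',el[0],.0175))
print(np.array(P))
E
```

```text
time_s: 3.27
eef_pos: [0.5343, -0.362, 0.2996]
eef_rot: [-0.0, 0.999, 0.037, -0.0]
wrist_force: [-0.3, 0.7, 0.1]
opening: 0.998
grasp_force: 0.0
328.7127685546875 200.05319213867188 45.620174407958984 ((328.59832763671875, 200.09231567382812), (88.77458190917969, 90.23226165771484), 86.25992584228516) [ 0.5622 -0.3657  0.0175]
328.7242736816406 200.2960205078125 45.56348419189453 ((328.73785400390625, 200.30978393554688), (88.61625671386719, 90.16759490966797), 84.10741424560547) [ 0.5623 -0.3658  0.0175]
328.6111145019531 200.5 45.61394500732422 ((328.68646240234375, 200.5986328125), (88.52210235595703, 90.07102966308594), 86.94131469726562) [ 0.5623 -0.3658  0.0175]
[[ 0.5343 -0.362   0.2996 -0.0002  0.9993  0.0369 -0.0002]
 [ 0.5344 -0.3618  0.2999 -0.      0.9993  0.0371 -0.    ]
 [ 0.5346 -0.3617  0.3001  0.0002  0.9993  0.0371  0.0002]]
```

```bash
python3 -c "
from h import *
go(.5622,-.3658,.240);go(.5622,-.3658,.195)"
```

```text
shift [27.   6.1 60.2] norm 66.0 turn [ 0.0005 -0.0004 -0.0005]
shift [ 27.    6.1 105.2] norm 109.0 turn [ 0.0005 -0.0004 -0.0005]
```

```bash
python3 -m pendant '[[[0.6,27,6,60,0,0,0],[0.6,27,6,60,0,0,0],[0.6,27,6,90,0,0,0],[0.6,27,6,105,0,0,0],[0.6,27,6,105,0,0,0]]]';python3 -m pendant '[[[0.6,0,0,0,0,0,0],[0,0,0,0,0,0,0],[0,0,0,0,0,0,0],[0,0,0,0,0,0,0],[0,0,0,0,0,0,0]]]';  python3 -m pendant '[[[0,0,0,0,0,0,0],[0,0,0,0,0,0,0],[0,0,0,0,0,0,0],[0,0,0,0,0,0,0]]]'
```

```text
time_s: 3.83
eef_pos: [0.561, -0.3643, 0.1902]
eef_rot: [-0.003, 0.999, 0.037, -0.003]
wrist_force: [-0.1, 0.1, -1.0]
opening: 0.598
grasp_force: 0.0
time_s: 4.25
eef_pos: [0.5636, -0.3668, 0.1972]
eef_rot: [0.001, 0.999, 0.037, 0.001]
wrist_force: [-1.0, 1.0, 6.2]
opening: 0.221
grasp_force: 58.4
time_s: 4.58
eef_pos: [0.5636, -0.3668, 0.1972]
eef_rot: [0.001, 0.999, 0.037, 0.001]
wrist_force: [-0.8, -0.0, 6.5]
opening: 0.22
grasp_force: 58.5
```

```bash
python3 -m pendant '[[[0,0,0,-20,0,0,0],[0,0,0,-50,0,0,0],[0,0,0,-80,0,0,0],[0,0,0,-105,0,0,0],[0,0,0,-105,0,0,0]]]';python3 -c "
from h import *
go(.365,-.26,.30)"
```

```text
time_s: 5.0
eef_pos: [0.5645, -0.3675, 0.3076]
eef_rot: [0.004, 0.999, 0.037, 0.004]
wrist_force: [2.0, -1.3, 1.0]
opening: 0.218
grasp_force: 58.7
shift [-191.  -122.2    4.9] norm 227.0 turn [ 0.009  -0.0083 -0.0001]
```

```bash
python3 -m pendant '[[[0,-190,-120,0,0,0,0],[0,-190,-120,0,0,0,0],[0,-190,-120,0,0,0,0],[0,-190,-120,0,0,0,0],[0,-190,-120,0,0,0,0]]]';python3 -m pendant '[[[0,-8,-6,0,0,0,0],[0,-8,-6,0,0,0,0],[0,-8,-6,0,0,0,0],[0,-8,-6,0,0,0,0],[0,-8,-6,0,0,0,0]]]'
python3 - <<'E'
from h import *
print(ctrl.get_obs()['eef_pos'],ctrl.get_obs()['eef_rot'],ctrl.get_obs()['wrist_force']); look('wrist','w3')
E
```

```text
time_s: 5.42
eef_pos: [0.3772, -0.267, 0.2992]
eef_rot: [0.0, 0.999, 0.038, 0.0]
wrist_force: [-1.1, 0.3, 0.5]
opening: 0.221
grasp_force: 58.7
time_s: 5.83
eef_pos: [0.3716, -0.2639, 0.3]
eef_rot: [0.001, 0.999, 0.038, 0.001]
wrist_force: [-0.8, 0.2, 0.0]
opening: 0.222
grasp_force: 58.8
[ 0.3716 -0.2639  0.3   ] [0.0007 0.9993 0.0375 0.0006] [-0.8319  0.1936  0.0222]
```

View pics/w3.png

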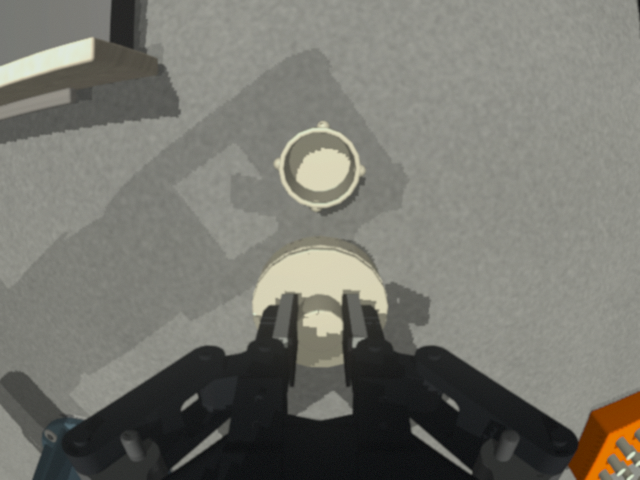

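Pot rim centre is at (320,168), spanning columns 280–360 and rows 128–208. The held lid is centred on column 320, with the front of its top face at about row 248.

Run:
```python
from h import *
from scipy.optimize import least_squares
o=ctrl.get_obs(); print(o['eef_pos'],o['eef_rot'])
print(at('wrist',(320,168),.045), tri(ray('scene',(297,168.5)),ray('side',(197.5,268))))
im=cv2.imread('pics/w3.png')
for (x0,x1,y0,y1) in [(265,375,115,222)]:
    im2=cv2.resize(im[y0:y1,x0:x1],None,fx=5,fy=5,interpolation=cv2.INTER_CUBIC)
    im3=cv2.resize(im[225:330,245:395],None,fx=5,fy=5,interpolation=cv2.INTER_CUBIC)[:,:]
    h=max(im2.shape[0],im3.shape[0]); w=im2.shape[1]
    cv2.imwrite('pics/p.png',cv2.resize(im2,None,fx=1,fy=1))
for r in (245,248,251):
    p=at('wrist',(320,r),o['eef_pos'][2]-.179); print(r,p-o['eef_pos'])
```

```text
[ 0.3715 -0.2637  0.2998] [0.0004 0.9993 0.0375 0.0004]
[ 0.4248 -0.26    0.045 ] [ 0.4245 -0.2594  0.0449]
245 [ 0.0303  0.0021 -0.179 ]
248 [ 0.0289  0.002  -0.179 ]
251 [ 0.0276  0.0019 -0.179 ]
```

View pics/p.png

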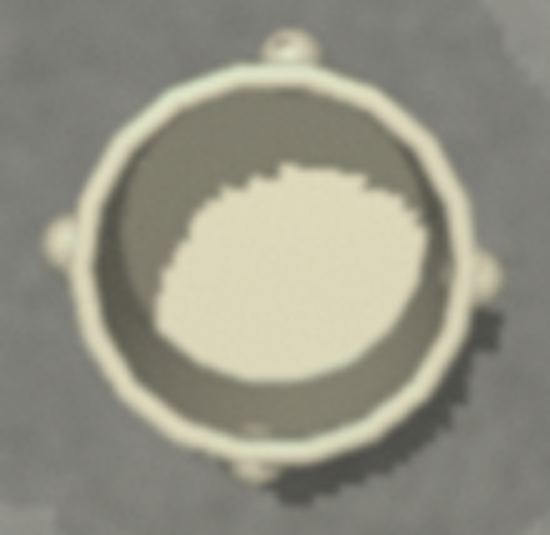

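```bash
python3 -c "
from h import *
go(.4266,-.2599,.256)"
```

```text
shift [55.2  0.3 43.8] norm 71.0 turn [ 0.0009 -0.0007 -0.    ]
```

```bash
python3 -m pendant '[[[0,30,0,10,0,0,0],[0,55,0,25,0,0,0],[0,55,0.3,40,0,0,0],[0,55,0.3,44,0,0,0],[0,55,0.3,44,0,0,0]]]';python3 -m pendant '[[[0,0,0,0,0,0,0],[0,0,0,0,0,0,0],[0,0,0,0,0,0,0],[0,0,0,0,0,0,0]]]'
python3 - <<'E'
from h import *
go(.4266,-.2599,.256); look('side','s4'); im=look('scene','c4')
a=cv2.imread('pics/side0.png')
s=cv2.imread('pics/s4.png')[200:320,140:260];c=cv2.imread('pics/c4.png')[110:230,230:350]
cv2.imwrite('pics/sc4.png',np.hstack([cv2.resize(x,(400,400),interpolation=cv2.INTER_CUBIC) for x in (s,c)]))
E
```

```text
time_s: 6.3
eef_pos: [0.4253, -0.2586, 0.2536]
eef_rot: [-0.001, 0.999, 0.038, -0.001]
wrist_force: [-0.0, 0.2, 0.5]
opening: 0.223
grasp_force: 58.8
time_s: 6.63
eef_pos: [0.4253, -0.2594, 0.2562]
eef_rot: [0.001, 0.999, 0.037, 0.001]
wrist_force: [-0.1, 0.2, -0.3]
opening: 0.224
grasp_force: 58.8
shift [1.2 0.6 0.3] norm 1.0 turn [ 0.0012 -0.001  -0.0008]
```

View pics/sc4.png

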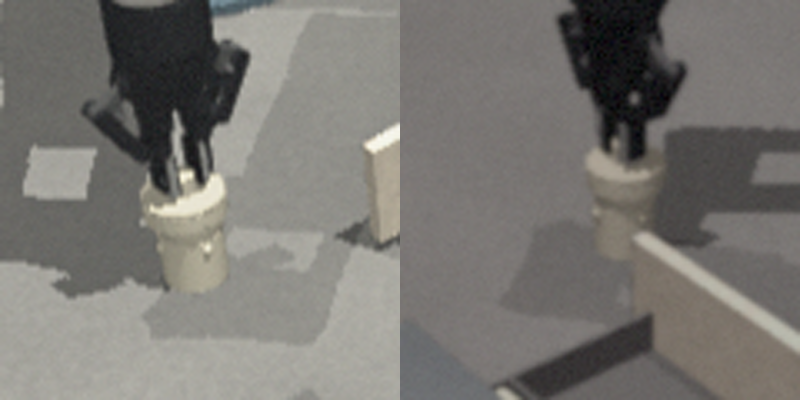

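Run:
```python
from h import *
for n,(x0,y0) in dict(side=(140,200),scene=(230,110)).items():
    p=ctrl.camera_params(n);W=np.linalg.inv(p['world_from_camera']);K=np.array(p['mtx'])
    for X in [(.425,-.26,.02),(.425,-.26,.040),(.425,-.26,.065),(.425,-.255,.065),(.43,-.26,.065)]:
        c=K@(W[:3,:3]@np.array(X)+W[:3,3]); c=c[:2]/c[2]; print(n,X,(c-[x0,y0])*400/120)
```

```text
side (0.425, -0.26, 0.02) [193.7933 250.5317]
side (0.425, -0.26, 0.04) [190.3775 229.6214]
side (0.425, -0.26, 0.065) [186.0365 203.0465]
side (0.425, -0.255, 0.065) [191.8443 200.4592]
side (0.43, -0.26, 0.065) [189.4373 206.0288]
scene (0.425, -0.26, 0.02) [221.3229 224.4848]
scene (0.425, -0.26, 0.04) [220.9633 202.9782]
scene (0.425, -0.26, 0.065) [220.5033 175.4651]
scene (0.425, -0.255, 0.065) [224.0001 178.1437]
scene (0.43, -0.26, 0.065) [215.1777 177.2562]
```

The lid lines up over the pot in the side view. Lowering it onto the clips.

```bash
python3 -m pendant '[[[0,0,0,5,0,0,0],[0,0,0,10,0,0,0],[0,0,0,15,0,0,0],[0,0,0,15,0,0,0],[0,0,0,15,0,0,0]]]';python3 -m pendant '[[[0,0,0,2,0,0,0],[0,0,0,4,0,0,0],[0,0,0,4,0,0,0]]]'
```

```text
time_s: 7.15
eef_pos: [0.4252, -0.2589, 0.2398]
eef_rot: [-0.0, 0.999, 0.037, -0.0]
wrist_force: [0.3, -0.6, -1.0]
opening: 0.22
grasp_force: 58.7
time_s: 7.4
eef_pos: [0.4256, -0.2593, 0.2367]
eef_rot: [0.0, 0.999, 0.037, 0.0]
wrist_force: [1.5, -0.5, 1.8]
opening: 0.226
grasp_force: 59.0
```

```bash
python3 -m pendant '[[[0,0,0,1.5,0,0,0],[0,0,0,3,0,0,0],[0,0,0,4.5,0,0,0],[0,0,0,4.5,0,0,0]]]';python3 -m pendant '[[[0,0,0,1.5,0,0,0],[0,0,0,3,0,0,0],[0,0,0,4.5,0,0,0],[0,0,0,4.5,0,0,0],[0,0,0,4.5,0,0,0]]]'
```

```text
time_s: 7.73
eef_pos: [0.4255, -0.2592, 0.2319]
eef_rot: [0.0, 0.999, 0.037, 0.0]
wrist_force: [1.0, -0.6, 0.6]
opening: 0.222
grasp_force: 58.8
time_s: 8.15
eef_pos: [0.4254, -0.259, 0.2281]
eef_rot: [-0.0, 0.999, 0.037, -0.0]
wrist_force: [-2.4, 2.8, 13.0]
opening: 0.215
grasp_force: 60.0
```

```bash
python3 -m pendant '[[[0,0,0,2,0,0,0],[0,0,0,4,0,0,0],[0,0,0,4,0,0,0],[0,0,0,4,0,0,0]]]';python3 -m pendant '[[[0,0,0,2,0,0,0],[0,0,0,4,0,0,0],[0,0,0,4,0,0,0],[0,0,0,4,0,0,0]]]'
```

```text
time_s: 8.48
eef_pos: [0.426, -0.2593, 0.2279]
eef_rot: [0.0, 0.999, 0.038, -0.0]
wrist_force: [-12.9, 12.5, 50.0]
opening: 0.22
grasp_force: 63.8
time_s: 8.82
eef_pos: [0.4267, -0.2597, 0.2277]
eef_rot: [0.0, 0.999, 0.038, -0.0]
wrist_force: [-23.1, 21.4, 86.6]
opening: 0.221
grasp_force: 67.8
```

```bash
python3 -m pendant '[[[0,0,0,-4,0,0,0],[0,0,0,-9,0,0,0],[0,0,0,-9,0,0,0],[0,0,0,-11,0,0,0],[0,0,0,-15,0,0,0]]]';python3 -m pendant '[[[0,0,0,-10,0,0,0],[0,0,0,-20,0,0,0],[0,0,0,-30,0,0,0],[0,0,0,-30,0,0,0],[0,0,0,-30,0,0,0]]]'
python3 - <<'E'
from h import *
go(.557,-.017,.375); look('side','s5'); look('scene','c5')
s=cv2.imread('pics/s5.png')[200:320,140:260];c=cv2.imread('pics/c5.png')[90:210,230:350]
cv2.imwrite('pics/sc5.png',np.hstack([cv2.resize(x,(400,400),interpolation=cv2.INTER_CUBIC) for x in (s,c)]))
E
```

```text
time_s: 9.23
eef_pos: [0.4246, -0.2584, 0.2329]
eef_rot: [-0.001, 0.999, 0.037, -0.001]
wrist_force: [0.4, 0.1, -1.4]
opening: 0.222
grasp_force: 58.7
time_s: 9.65
eef_pos: [0.4257, -0.2594, 0.2655]
eef_rot: [0.001, 0.999, 0.037, 0.001]
wrist_force: [-0.8, 0.1, -2.3]
opening: 0.222
grasp_force: 58.8
shift [ 149.2 -231.7 -109.7] norm 297.0 turn [ 0.0018 -0.0016 -0.0003]
```

View pics/sc5.png

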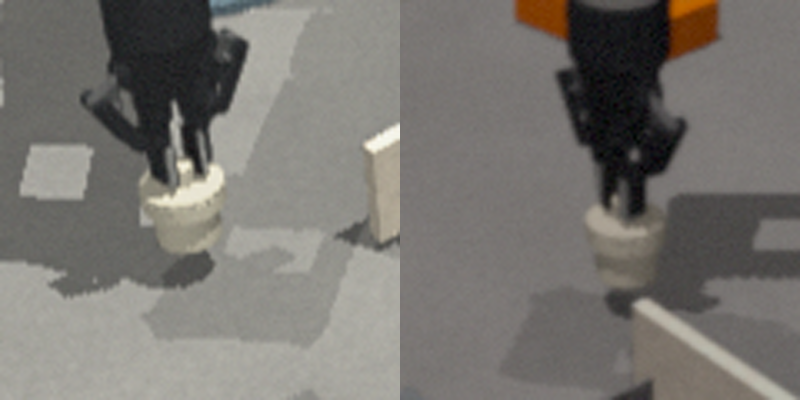

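The lidded pot hangs straight with the clips hidden, so the lid is home. Now up and over the bay.

```bash
python3 -m pendant '[[[0,0,0,-20,0,0,0],[0,0,0,-45,0,0,0],[0,0,0,-75,0,0,0],[0,0,0,-100,0,0,0],[0,0,0,-110,0,0,0]]]';python3 -m pendant '[[[0,10,-15,0,0,0,0],[0,25,-38,0,0,0,0],[0,42,-66,0,0,0,0],[0,60,-93,0,0,0,0],[0,78,-121,0,0,0,0]]]';python3 -m pendant '[[[0,18,-28,0,0,0,0],[0,36,-56,0,0,0,0],[0,54,-84,0,0,0,0],[0,66,-102,0,0,0,0],[0,71,-110,0,0,0,0]]]';python3 -m pendant '[[[0,0,0,0,0,0,0],[0,0,0,0,0,0,0],[0,0,0,0,0,0,0]]]'
python3 - <<'E'
from h import *
go(.557,-.017,.375); look('wrist','w6')
E
```

```text
time_s: 10.17
eef_pos: [0.4259, -0.2596, 0.3776]
eef_rot: [0.002, 0.999, 0.037, 0.002]
wrist_force: [0.6, -0.0, -0.4]
opening: 0.226
grasp_force: 59.1
time_s: 10.58
eef_pos: [0.4942, -0.1313, 0.373]
eef_rot: [-0.0, 0.999, 0.037, -0.001]
wrist_force: [0.7, -0.1, -1.4]
opening: 0.222
grasp_force: 59.1
time_s: 11.0
eef_pos: [0.5572, -0.0148, 0.3728]
eef_rot: [-0.001, 0.999, 0.039, -0.001]
wrist_force: [0.1, -0.6, -2.5]
opening: 0.222
grasp_force: 59.1
time_s: 11.25
eef_pos: [0.5562, -0.0185, 0.3737]
eef_rot: [0.0, 0.999, 0.037, -0.001]
wrist_force: [-0.6, -1.0, -1.9]
opening: 0.219
grasp_force: 59.1
shift [ 0.9 -1.5 -1.3] norm 2.0 turn [ 0.0001  0.0015 -0.0011]
```

View pics/w6.png

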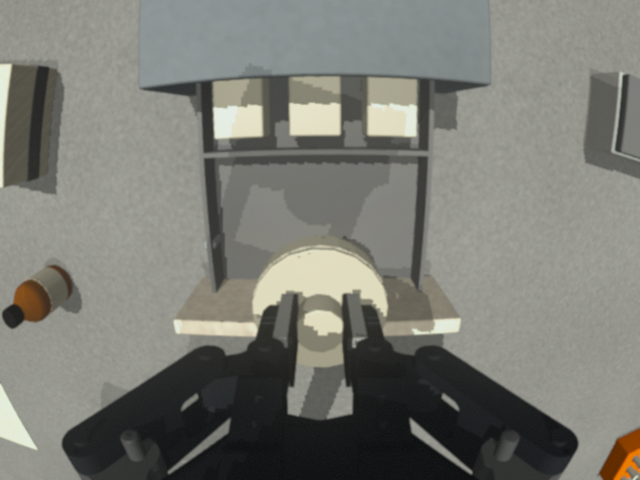

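The bay's rear wall runs (205,155)–(430,153), and the panel's outer top edge (175,333)–(460,331). The tool is square to the drawer.

Run:
```python
from h import *
for p,z in [((175,333),.097),((460,331),.097),((205,155),.046),((430,153),.046),((218,290),.03),((141,88),.104),((490,83),.104)]: print(p,at('wrist',p,z))
```

```text
(175, 333) [0.4667 0.0947 0.097 ]
(460, 331) [ 0.4861 -0.139   0.097 ]
(205, 155) [0.6057 0.0795 0.046 ]
(430, 153) [ 0.6207 -0.1043  0.046 ]
(218, 290) [0.4765 0.0735 0.03  ]
(141, 88) [0.6579 0.1105 0.104 ]
(490, 83) [ 0.6778 -0.1247  0.104 ]
```

```bash
python3 -m pendant '[[[0,-2,0,15,0,0,0],[0,-4,0,35,0,0,0],[0,-4,0,60,0,0,0],[0,-4,0,85,0,0,0],[0,-4,0,105,0,0,0]]]';python3 -m pendant '[[[0,0,0,7,0,0,0],[0,0,0,12,0,0,0],[0,0,0,15,0,0,0],[0,0,0,17,0,0,0],[0,0,0,17,0,0,0]]]'; python3 -m pendant '[[[0,0,0,3,0,0,0],[0,0,0,5,0,0,0],[0,0,0,5,0,0,0],[0,0,0,5,0,0,0]]]'
```

```text
time_s: 11.72
eef_pos: [0.5518, -0.0192, 0.2678]
eef_rot: [-0.0, 0.999, 0.036, -0.001]
wrist_force: [0.1, 0.1, -2.5]
opening: 0.223
grasp_force: 59.1
time_s: 12.13
eef_pos: [0.5531, -0.0182, 0.2533]
eef_rot: [0.0, 0.999, 0.037, 0.001]
wrist_force: [-0.5, -0.3, -2.3]
opening: 0.222
grasp_force: 59.1
time_s: 12.47
eef_pos: [0.5527, -0.0178, 0.2475]
eef_rot: [0.0, 0.999, 0.037, 0.0]
wrist_force: [-0.8, 1.0, -2.0]
opening: 0.222
grasp_force: 59.1
```

```bash
python3 -m pendant '[[[0,0,0,1.5,0,0,0],[0,0,0,3,0,0,0],[0,0,0,4,0,0,0],[0,0,0,4,0,0,0]]]'; python3 -m pendant '[[[0,0,0,0.7,0,0,0],[0,0,0,1.4,0,0,0],[0,0,0,2,0,0,0],[0,0,0,2,0,0,0]]]'
```

```text
time_s: 12.8
eef_pos: [0.5526, -0.0179, 0.2432]
eef_rot: [0.0, 0.999, 0.037, -0.0]
wrist_force: [-0.1, -0.8, -0.2]
opening: 0.225
grasp_force: 59.3
time_s: 13.13
eef_pos: [0.5532, -0.0179, 0.2422]
eef_rot: [0.0, 0.999, 0.037, 0.001]
wrist_force: [-1.8, -0.6, 4.4]
opening: 0.225
grasp_force: 59.8
```

```bash
python3 -m pendant '[[[0,0,0,-0.7,0,0,0],[0.3,0,0,-0.7,0,0,0],[0.5,0,0,-0.7,0,0,0],[0.6,0,0,-0.7,0,0,0],[0.6,0,0,-0.7,0,0,0]]]'; python3 -m pendant '[[[0.6,0,0,-5,0,0,0],[0.6,0,0,-20,0,0,0],[0.6,0,0,-50,0,0,0],[0.6,0,0,-90,0,0,0],[0.6,0,0,-130,0,0,0]]]'
python3 - <<'E'
from h import *
go(.553,-.016,.37)
look('side','s7');look('scene','c7')
s=cv2.imread('pics/s7.png')[190:310,240:360];c=cv2.imread('pics/c7.png')[170:290,260:380]
cv2.imwrite('pics/sc7.png',np.hstack([cv2.resize(x,(400,400),interpolation=cv2.INTER_CUBIC) for x in (s,c)]))
E
```

```text
time_s: 13.55
eef_pos: [0.5526, -0.0178, 0.2419]
eef_rot: [-0.0, 0.999, 0.037, -0.0]
wrist_force: [0.6, 0.9, -0.0]
opening: 0.599
grasp_force: 0.0
time_s: 13.97
eef_pos: [0.5521, -0.0177, 0.3729]
eef_rot: [-0.0, 0.999, 0.037, -0.001]
wrist_force: [0.7, -0.0, 0.8]
opening: 0.603
grasp_force: 0.0
shift [ 1.1 -1.6  2.9] norm 3.0 turn [-0.0008  0.0024 -0.0003]
```

View pics/sc7.png

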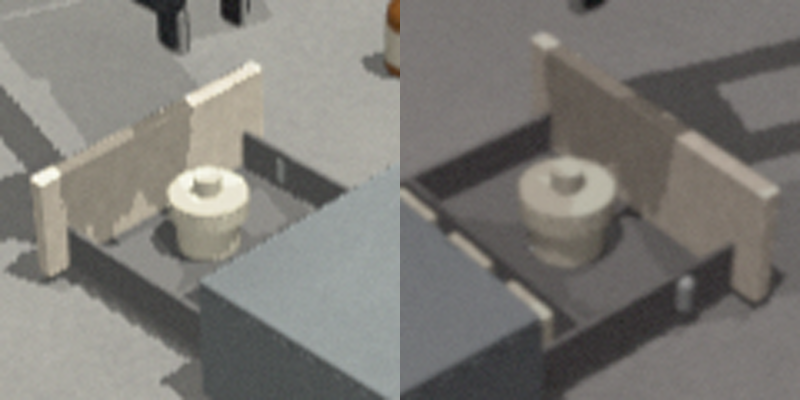

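The pot stands upright in the bay with its lid level. Now the push: shut the fingers and come down in front of the panel.

```bash
python3 -m pendant '[[[0,-40,0,0,0,0,0],[0,-80,0,0,0,0,0],[0,-115,-1,0,0,0,0],[0,-128,-1,0,0,0,0],[0,-128,-1,0,0,0,0]]]'; python3 -m pendant '[[[0,0,0,30,0,0,0],[0,0,0,70,0,0,0],[0,0,0,105,0,0,0],[0,0,0,128,0,0,0],[0,0,0,132,0,0,0]]]';  python3 -m pendant '[[[0,0,0,0,0,0,0],[0,0,0,0,0,0,0]]]'; python3 -c "
from h import *
go(.4764-.012,-.022-.001,.24,4.7)"
```

```text
time_s: 14.48
eef_pos: [0.4226, -0.0261, 0.3717]
eef_rot: [-0.0, 0.999, 0.037, -0.001]
wrist_force: [0.7, 0.2, -0.9]
opening: 0.001
grasp_force: 0.0
time_s: 14.9
eef_pos: [0.4238, -0.0259, 0.2362]
eef_rot: [-0.001, 0.999, 0.037, -0.003]
wrist_force: [-0.6, 0.2, -0.1]
opening: 0.001
grasp_force: 0.0
time_s: 15.07
eef_pos: [0.4261, -0.0267, 0.2411]
eef_rot: [0.0, 0.999, 0.037, 0.001]
wrist_force: [-0.8, 0.6, -0.1]
opening: 0.004
grasp_force: 0.0
shift [38.5 -0.8  1.1] norm 39.0 turn [ 0.0005 -0.0013 -0.0072]
```

```bash
python3 -m pendant '[[[0,10,0,0,0,0,0],[0,20,0,0,0,0,0],[0,28,0,0,0,0,0],[0,34,0,0,0,0,0],[0,37,0,0,0,0,0]]]'; python3 -m pendant '[[[0,2,0,0,0,0,0],[0,4,0,0,0,0,0],[0,7,0,0,0,0,0],[0,11,0,0,0,0,0],[0,16,0,0,0,0,0]]]';  python3 -m pendant '[[[0,6,0,0,0,0,0],[0,13,0,0,0,0,0],[0,20,0,0,0,0,0],[0,28,0,0,0,0,0],[0,36,0,0,0,0,0]]]'
```

```text
time_s: 15.48
eef_pos: [0.4634, -0.0237, 0.2408]
eef_rot: [0.0, 0.999, 0.038, 0.001]
wrist_force: [0.1, -0.2, -1.0]
opening: 0.001
grasp_force: 0.0
time_s: 15.9
eef_pos: [0.4777, -0.0223, 0.2398]
eef_rot: [-0.0, 0.999, 0.037, -0.001]
wrist_force: [-2.2, 1.6, -0.9]
opening: 0.0
grasp_force: 0.8
time_s: 16.32
eef_pos: [0.5145, -0.0196, 0.24]
eef_rot: [-0.0, 0.999, 0.037, -0.0]
wrist_force: [-2.5, 1.1, -0.1]
opening: -0.002
grasp_force: 0.9
```

```bash
python3 -m pendant '[[[0,8,0,0,0,0,0],[0,17,0,0,0,0,0],[0,26,0,0,0,0,0],[0,35,0,0,0,0,0],[0,44,0,0,0,0,0]]]'; python3 -m pendant '[[[0,9,0,0,0,0,0],[0,18,0,0,0,0,0],[0,26,0,0,0,0,0],[0,33,0,0,0,0,0],[0,39,0,0,0,0,0]]]';  python3 -m pendant '[[[0,6,0,0,0,0,0],[0,11,0,0,0,0,0],[0,16,0,0,0,0,0],[0,20,0,0,0,0,0],[0,24,0,0,0,0,0]]]'
```

```text
time_s: 16.73
eef_pos: [0.5586, -0.0164, 0.2401]
eef_rot: [-0.0, 0.999, 0.037, 0.0]
wrist_force: [-1.4, 1.3, 0.5]
opening: -0.0
grasp_force: 0.9
time_s: 17.15
eef_pos: [0.5974, -0.0136, 0.2402]
eef_rot: [0.0, 0.999, 0.037, 0.0]
wrist_force: [-2.0, 0.7, 1.5]
opening: 0.005
grasp_force: 0.8
time_s: 17.57
eef_pos: [0.6208, -0.0118, 0.2402]
eef_rot: [0.0, 0.999, 0.037, 0.0]
wrist_force: [-1.6, 0.2, 1.2]
opening: -0.001
grasp_force: 0.7
```

```bash
for i in 1 2; do :; done; python3 -m pendant '[[[0,3,0,0,0,0,0],[0,6,0,0,0,0,0],[0,9,0,0,0,0,0],[0,12,0,0,0,0,0],[0,12,0,0,0,0,0]]]'; python3 -m pendant '[[[0,2,0,0,0,0,0],[0,4,0,0,0,0,0],[0,6,0,0,0,0,0],[0,8,0,0,0,0,0],[0,8,0,0,0,0,0]]]'
```

```text
time_s: 17.98
eef_pos: [0.6325, -0.0109, 0.2401]
eef_rot: [0.0, 0.999, 0.037, -0.0]
wrist_force: [-3.1, -0.5, 1.6]
opening: 0.003
grasp_force: 1.3
time_s: 18.4
eef_pos: [0.6408, -0.0103, 0.2401]
eef_rot: [0.0, 0.999, 0.037, 0.0]
wrist_force: [-1.6, 0.1, 1.0]
opening: 0.0
grasp_force: 0.5
```

```bash
python3 -m pendant '[[[0,1,0,0,0,0,0],[0,2,0,0,0,0,0],[0,3,0,0,0,0,0],[0,4,0,0,0,0,0],[0,4,0,0,0,0,0]]]'; python3 -m pendant '[[[0,1,0,0,0,0,0],[0,2,0,0,0,0,0],[0,3,0,0,0,0,0],[0,3,0,0,0,0,0]]]'
```

```text
time_s: 18.82
eef_pos: [0.6423, -0.0102, 0.2401]
eef_rot: [0.0, 0.999, 0.038, -0.004]
wrist_force: [-19.0, -1.4, 13.7]
opening: -0.001
grasp_force: 9.1
time_s: 19.15
eef_pos: [0.6434, -0.0102, 0.24]
eef_rot: [-0.0, 0.999, 0.038, -0.008]
wrist_force: [-29.7, -3.7, 23.2]
opening: -0.001
grasp_force: 15.9
```

```bash
python3 -m pendant '[[[0,-4,0,0,0,0,0],[0,-10,0,0,0,0,0],[0,-30,0,0,0,0,0],[0,-60,0,0,0,0,0],[0,-100,0,0,0,0,0]]]'; python3 -m pendant '[[[0,-10,0,-35,0,0,0],[0,-20,0,-75,0,0,0],[0,-20,0,-100,0,0,0],[0,-20,0,-100,0,0,0],[0,-20,0,-100,0,0,0]]]'
python3 - <<'E'
from h import *
print(ctrl.get_obs()['time_s'],ctrl.get_obs()['wrist_force'])
look('side','s8');look('scene','c8');look('wrist','w8')
s=cv2.imread('pics/s8.png')[170:370,180:440];c=cv2.imread('pics/c8.png')[130:330,130:390];w=cv2.imread('pics/w8.png')[0:320]
cv2.imwrite('pics/sc8.png',np.vstack([np.hstack([cv2.resize(x,(390,300)) for x in (s,c)]),cv2.resize(w,(780,300))]))
E
```

```text
time_s: 19.57
eef_pos: [0.5483, -0.0175, 0.2406]
eef_rot: [0.0, 0.999, 0.037, 0.002]
wrist_force: [-0.1, -0.7, 0.8]
opening: -0.003
grasp_force: 0.0
time_s: 19.98
eef_pos: [0.5284, -0.0189, 0.3425]
eef_rot: [0.001, 0.999, 0.037, 0.003]
wrist_force: [-0.3, -0.0, -0.9]
opening: 0.002
grasp_force: 0.0
19.9833 [-0.2615 -0.0235 -0.8986]
```

View pics/sc8.png

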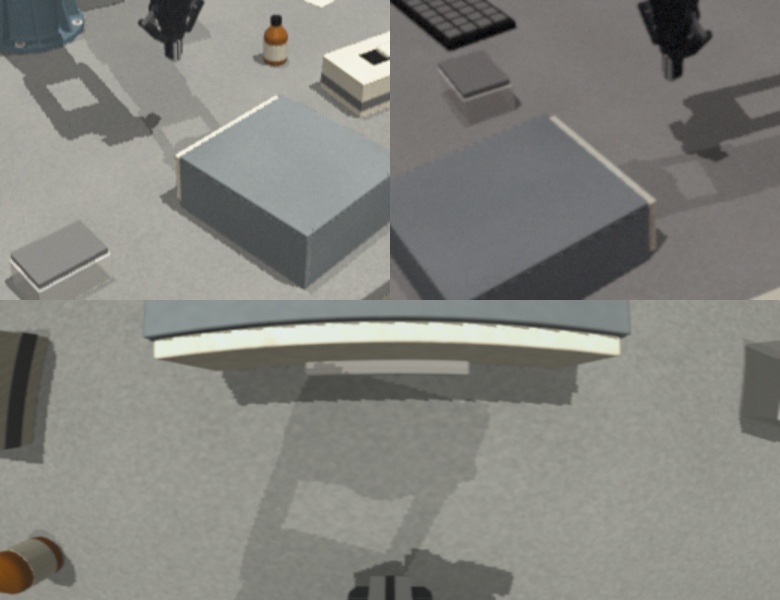

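The front panel sits flush against the cabinet along its whole width, the bystanders haven't moved, and the robot is touching nothing.

```bash
python3 -c "
from bench import ctrl
print(ctrl.hand_in())"
```

```text
the job is handed in; nothing more can be done
None
```

I handed the job in at about 20 s: the lid is snapped home on the pot, the pot was set upright in the front bay, and the drawer is pushed fully home against its stop. The bottle, glove box and tip box were not touched, and the peak wrist force was 87 N, while pressing the lid.

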